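Put the hardware jars back in their stands

ROBOT

A 7-joint arm with a two-finger parallel gripper is mounted at the origin on the work surface. World frame = base frame: x ahead of the robot, y to its left, z up, the work surface at z = 0. Lengths are in m, angles in rad, forces in N, time in s.
With the tool pointing down it reaches from about 0.35 to 0.9 m from the base axis. Payload 8.1 kg.
Tool frame: the origin (TCP) lies midway between the tips of the shut fingers; the grasp point (between the pads) lies 19 mm behind it; z points along the fingers, y is the line along which they close (so a half turn about z gives the same grasp; the last joint's range is limited). The gripper opens to 92 mm and grips with 3 to 60 N. Pads are 19 mm wide; open, the fingers measure 130 mm over their backs; the gripper's body (75 mm by 190 mm) begins 47 mm behind the grasp point.
Start: joints at [-1.246, 0.434, 0.025, 1.573, -0.012, 1.134, -0.075], TCP at [0.259, 0.569, 0.227] pointing down, gripper open.
Joint ranges: [-2.62, 2.62], [-0.44, 2.09], [-1.27, 1.32], [0.08, 2.57], [-1.32, 4.46], [0.12, 2], [-2.74, 2.74]. Speed limits (rad/s): [2.22, 2.22, 3.01, 3.01, 3.14, 3.14, 3.14].

INTERFACE

Orientations are given as a rotation vector (axis times angle).
In Python, from cell import arm gives the robot as it stands.
- The arm moves only by the tool carry_out, never from a script. Its arguments are lists of equal length, an entry for each row: "claw": the finger opening in cm, from 0 to 9.18; "delta_pos": the shift along the tool's x, y, z in cm, a list of three; "angular": the turn, a rotation vector about the tool's x, y, z in rad, a list of three. In form: {"claw": [claw, ...], "delta_pos": [[dx, dy, dz], ...], "angular": [[ax, ay, az], ...]}. A call has 1 to 20 rows; each row shifts and turns the commanded pose from where the row before left it, along the tool's axes as they then stand; what a row does not reach is not made up. A row lasts 1/10 s, in which the tool goes at most 50 mm and 8.59 degrees, less where a joint would pass 70% of its speed; a pose out of reach is approached as far as the arm can. A call with a gripper value outside its range is refused whole. The fingers move at their own pace and stop on an object; "force" is the grip in N (left out, the last holds). Time passes only in rows, so rows that do not move let the fingers close. It gives the time, the measured TCP pose, the force, the opening and the grip force at its end, in the units of the state.
- arm.observe(): the state, without advancing time (a new reading comes with each control period).
- arm.get_image(name): name is "scene" or "top"; returns a dict with "frame" (480x640x3 uint8, red, green, blue), "mtx" (3x3 intrinsics, pixels), "T" (4x4, takes a point from camera to world coordinates). Camera axes: x right, y down, z forward; pixel columns grow to the right and rows downward; lengths in m; the calibration is good to about 2 mm. A picture is of the moment at which its call begins. There is no depth.
- arm.sign_off(): hands the job in; it is judged then, once.
Trained networks look in a picture, given as the dict that the camera call returned (one of the last four; its "shot" number tells which), for a name from the list of things; names that differ only in an ending like _2 or _b are one class to them, and where a whole thing is asked for, a point or a joint stands for the part that bears it (a point fixed in the world has none). Each returns a list of dicts, best first, with "conf" (0 to 1); they miss things now and then, are a little off and sometimes report something else, mostly with a low value. They report only what shows in the picture. A call takes as long as a camera call. They do not tell look-alikes from the thing itself.
- arm.look_for(label, picture): "centre" ([column, row] as shares, 0 to 1, of the picture: columns of its width, rows of its height, amid what is visible of it).
- arm.trace(label, picture): "region" (480x640 bool, what is visible of it) and "centre" ([column, row] as shares, 0 to 1, of the picture: columns of its width, rows of its height, amid what is visible of it).
- arm.place_of(label, picture): "centre" ([column, row] as shares, 0 to 1, of the picture: columns of its width, rows of its height: a listed point, or the origin of a listed thing).
The state is a dict: "clock": time; "joints": joint angles; "dq": joint speeds; "joint_efforts": joint torques, N m; "position": TCP position; "ee_rot": TCP orientation; "force": force on the tool from outside, world axes, zero at the start; "ft_torque": the same for the moment, N m; "width": opening from 0.0 (shut) to 1.0 (fully open); "gripper_force": force on a finger pad.
Only numpy, scipy, OpenCV 4.12 (cv2) and the standard library are available. Lean on these libraries where they do the work, as an engineer would, in place of code of your own. Each camera call takes 0.05 s, during which the arm holds its last target. There are 200 camera calls.

TASK

Put the four glass hardware jars away, one after another, each into the wooden stand of its own shape and size: round jars in round recesses, square jars in square ones, the small jar in the small stand and the large jar in the large one. Keep the jars upright and lower each until it stands flat on the floor of its recess, without dropping it. Leave the grease tin and the glue bottle where they are.

Things in the scene. Friction and masses are not known exactly. Their poses are not given: they have to be found in the camera images.
- jar_round_small: small round clear glass jar of hardware with a plain steel lid, upright cylinder, 36 mm in diameter, straight-sided from foot to top (lid as wide as the jar), 62 mm tall, loose, closed, under 0.5 kg. Origin at the centre of its underside, z up.
- jar_round_large: large round clear glass jar of hardware with a plain steel lid, upright cylinder, 58 mm in diameter, straight-sided from foot to top (lid as wide as the jar), 84 mm tall, loose, closed, under 0.5 kg. Origin at the centre of its underside, z up.
- jar_square_small: small square clear glass jar of hardware with a plain steel lid, upright square prism, 36 by 36 mm in plan, straight-sided from foot to top (lid as wide as the jar), 62 mm tall, loose, closed, under 0.5 kg. Origin at the centre of its underside, z up; x and y square to its sides.
- jar_square_large: large square clear glass jar of hardware with a plain steel lid, upright square prism, 58 by 58 mm in plan, straight-sided from foot to top (lid as wide as the jar), 84 mm tall, loose, closed, under 0.5 kg. Origin at the centre of its underside, z up; x and y square to its sides.
- stand_round_small: small round wooden jar stand, 72 mm outer diameter, with a round recess 52 mm in diameter; light rim 16 mm high and 10 mm wide, darker recess floor 4 mm above the bench, so the recess is 12 mm deep. Fixed to the bench. Origin at the centre of its underside on the bench, z up. It is the place of the small round jar.
- stand_round_large: large round wooden jar stand, 94 mm outer diameter, with a round recess 74 mm in diameter; light rim 16 mm high and 10 mm wide, darker recess floor 4 mm above the bench, so the recess is 12 mm deep. Fixed to the bench. Origin at the centre of its underside on the bench, z up. It is the place of the large round jar.
- stand_square_small: small square wooden jar stand, 72 by 72 mm, with a square recess 52 by 52 mm; light rim 16 mm high and 10 mm wide, darker recess floor 4 mm above the bench, so the recess is 12 mm deep. Fixed to the bench. Origin at the centre of its underside on the bench, z up; x and y square to its sides. It is the place of the small square jar.
- stand_square_large: large square wooden jar stand, 94 by 94 mm, with a square recess 74 by 74 mm; light rim 16 mm high and 10 mm wide, darker recess floor 4 mm above the bench, so the recess is 12 mm deep. Fixed to the bench. Origin at the centre of its underside on the bench, z up; x and y square to its sides. It is the place of the large square jar.
- grease_tin: bystander: opaque grey metal tin with a blue plastic lid, 74 mm across, 68 mm tall, loose, not a glass jar; origin at the centre of its underside.
- glue_bottle: bystander: white plastic bottle, 56 mm in diameter, 150 mm tall, loose; origin at the centre of its underside.
Things that resemble listed ones, but are neither listed nor needed, are in the scene too. What is shaped like the stand_square_small but purple is not meant. What is shaped like the jar_square_large but red is not meant.

How it is judged:
By the outcome, as a careful person would: the job done as asked, in the order asked, and still so for the second after the job is handed in, with the robot touching nothing.
It also fails if it takes over 120 s, if anything falls off the work surface, if the arm or the gripper's body presses on something with over 40 N, if the wrist force passes 120 N, or if a joint passes its speed limit or range.

## Working session

There is one attempt and no reset: what is moved stays moved. The work goes in short steps, Python scripts to look and compute and a tool call to move; the robot and the scene stay as the last step left them, time stands still between calls to the robot, and variables do not carry over. Pictures are saved under pics/ and viewed, at most 14 in all, crops included, and the job is handed in when it is done.

Besides the shell and the picture viewer there is one more tool, called as a command line: name --argument value ..., lists and objects as JSON in quotes. carry_out: Moves the arm, as the interface text tells. Its arguments: {"type":"object","properties":{"claw":{"type":"array","items":{"type":"number"}},"delta_pos":{"type":"array","items":{"type":"array","items":{"type":"number"}}},"angular":{"type":"array","items":{"type":"array","items":{"type":"number"}}},"force":{"type":"number"}},"required":["claw","delta_pos","angular"]}

```bash
mkdir -p pics; ls; cat > h.py <<'E'
import numpy as np, cv2
from cell import arm
from scipy.spatial.transform import Rotation as R
N=["jar_round_small","jar_round_large","jar_square_small","jar_square_large","stand_round_small","stand_round_large","stand_square_small","stand_square_large","grease_tin","glue_bottle"]
def ray(p,uv,z):
    K,T=np.array(p["mtx"]),np.array(p["T"])
    d=T[:3,:3]@np.linalg.solve(K,[uv[0],uv[1],1]); o=T[:3,3]
    return (o+d*(z-o[2])/d[2])
def proj(p,X):
    K,T=np.array(p["mtx"]),np.array(p["T"])
    c=K@(T[:3,:3].T@(np.array(X)-T[:3,3])); return c[:2]/c[2]
E
python3 - <<'E'
from h import *
s=arm.observe(); print({k:np.round(v,3) for k,v in s.items()})
for c in ["top","scene"]:
    p=arm.get_image(c); cv2.imwrite(f"pics/{c}0.png",p["frame"][:,:,::-1])
    print(c,np.round(p["T"],3).tolist())
    for n in N:
        print(n,[(np.round(np.array(d["centre"])*[640,480]).tolist(),round(d["conf"],2),np.round(ray(p,np.array(d["centre"])*[640,480],0.0)[:2],3).tolist()) for d in arm.place_of(n,p)])
print(arm.observe()["clock"])
E
```

```text
pics
{'clock': np.float64(0.0), 'joints': array([-1.246,  0.435,  0.025,  1.574, -0.012,  1.134, -0.075]), 'dq': array([-0.001, -0.001,  0.   ,  0.001, -0.001,  0.   ,  0.001]), 'joint_efforts': array([ 1.0000e-03, -6.6786e+01,  9.8500e-01, -3.1445e+01, -6.1000e-02,
        4.3000e-02,  0.0000e+00]), 'position': array([0.259, 0.568, 0.226]), 'ee_rot': array([-6.67e-01, -3.07e+00,  2.00e-03]), 'force': array([-0.206, -0.47 , -0.168]), 'ft_torque': array([-0.043, -0.027,  0.008]), 'gripper_force': np.float64(0.0), 'width': np.float64(0.999)}
top [[-0.023, -0.994, 0.11, 0.412], [-1.0, 0.024, 0.005, -0.026], [-0.008, -0.11, -0.994, 1.712], [0.0, 0.0, 0.0, 1.0]]
jar_round_small [([339.0, 288.0], 0.65, [0.461, -0.072])]
jar_round_large [([342.0, 221.0], 0.7, [0.653, -0.086]), ([407.0, 221.0], 0.21, [0.65, -0.273]), ([479.0, 276.0], 0.2, [0.485, -0.472])]
jar_square_small [([408.0, 219.0], 0.76, [0.655, -0.276]), ([401.0, 278.0], 0.51, [0.484, -0.249])]
jar_square_large [([239.0, 318.0], 0.67, [0.38, 0.214]), ([213.0, 286.0], 0.65, [0.474, 0.289]), ([153.0, 258.0], 0.63, [0.558, 0.461]), ([
[... 742 characters left out ...]
2.0, 281.0], 0.86, [0.64, -0.09]), ([203.0, 258.0], 0.5, [0.484, -0.252])]
jar_square_small [([214.0, 302.0], 0.89, [0.648, -0.264])]
jar_square_large [([401.0, 209.0], 0.97, [0.452, 0.288]), ([363.0, 200.0], 0.78, [0.373, 0.213])]
stand_round_small [([207.0, 256.0], 0.83, [0.478, -0.243])]
stand_round_large [([429.0, 246.0], 0.92, [0.629, 0.265])]
stand_square_small [([467.0, 290.0], 0.9, [0.806, 0.252]), ([359.0, 266.0], 0.85, [0.642, 0.071])]
stand_square_large [([325.0, 232.0], 0.96, [0.484, 0.054]), ([272.0, 237.0], 0.32, [0.457, -0.077])]
grease_tin [([481.0, 215.0], 0.68, [0.556, 0.469])]
glue_bottle [([96.0, 279.0], 0.86, [0.478, -0.486]), ([270.0, 239.0], 0.19, [0.463, -0.082])]
1.1
```

View pics/top0.png

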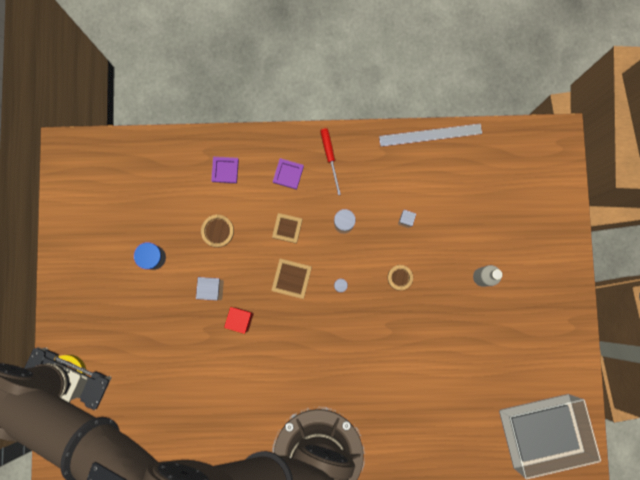

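View pics/scene0.png

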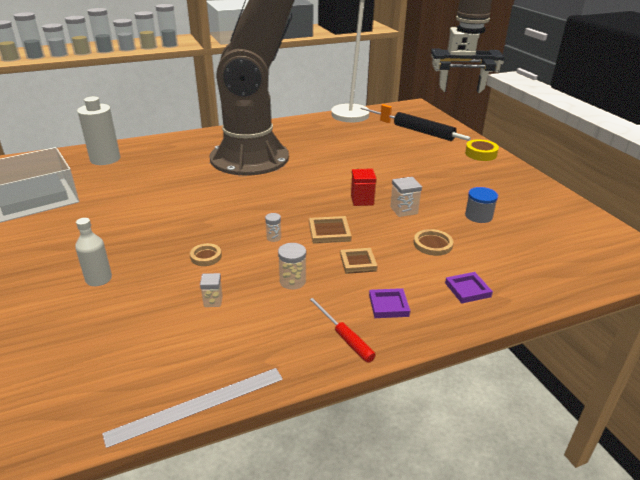

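```bash
python3 - <<'E'
import cv2
a=cv2.imread("pics/top0.png")[150:340,130:500]
cv2.imwrite("pics/c1.png",cv2.resize(a,(800,411),interpolation=cv2.INTER_CUBIC))
a=cv2.imread("pics/scene0.png")[160:330,180:520]
cv2.imwrite("pics/c2.png",cv2.resize(a,(800,400),interpolation=cv2.INTER_CUBIC))
E
```

```text
(no output)
```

View pics/c1.png

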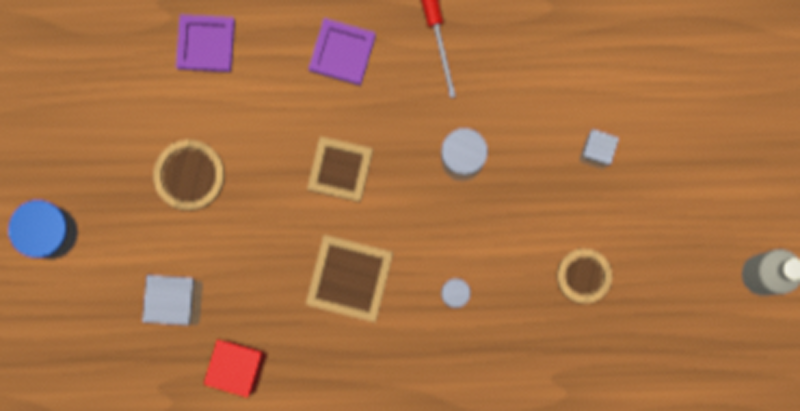

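View pics/c2.png

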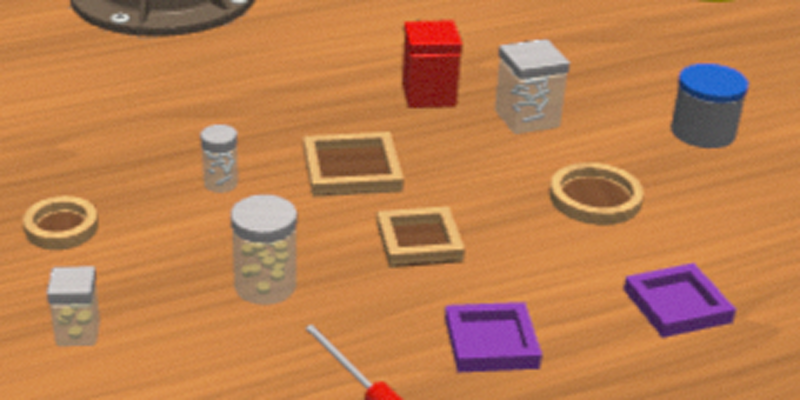

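```bash
cat > m.py <<'E'
from h import *
def meas(p,uv,z,kind,half=26,S=8):
    u0,v0=int(uv[0])-half,int(uv[1])-half
    c=p["frame"][v0:v0+2*half,u0:u0+2*half].astype(np.float32)
    c=cv2.resize(c,None,fx=S,fy=S,interpolation=cv2.INTER_CUBIC)
    f=c[:,:,2] if kind=="lid" else c[:,:,1]   # blue for lids, green for rims
    hi=np.percentile(f,99.7 if kind!="lid" else 99); bg=np.median(f)
    m=(f>(0.5*bg+0.5*hi)).astype(np.uint8)
    cs,_=cv2.findContours(m,cv2.RETR_EXTERNAL,cv2.CHAIN_APPROX_NONE)
    k=max(cs,key=lambda q:cv2.contourArea(cv2.convexHull(q)) - 40*np.linalg.norm(q.mean((0,1))-half*S))
    k=cv2.convexHull(k)[:,0].astype(float)
    P=np.array([ray(p,((q+.5)/S-.5)+[u0,v0],z)[:2] for q in k])
    r=cv2.minAreaRect((P*1000).astype(np.float32)); ce,rad=cv2.minEnclosingCircle((P*1000).astype(np.float32))
    return np.round(r[0],1),np.round(r[1],1),round(r[2],1),np.round(ce,1),round(2*rad,1)
E
python3 - <<'E'
from m import *
p=arm.get_image("top")
for n,uv,z,k in [("jrs",(340,285),.062,"lid"),("jrl",(345,220),.084,"lid"),("jss",(408,218),.062,"lid"),("jsl",(208,289),.084,"lid"),
 ("srs",(400,277),.016,"rim"),("srl",(217,231),.016,"rim"),("sss",(287,228),.016,"rim"),("ssl",(292,279),.016,"rim")]:
    print(n,*meas(p,uv,z,k,half=24 if k=="lid" else 26))
E
```

```text
jrs [466.9 -75. ] [35.5 35.8] 88.5 [466.8 -75. ] 36.8
jrl [645.7 -90.2] [58.3 58. ] 43.3 [645.8 -90. ] 59.4
jss [ 650.4 -267.4] [37.9 38.1] 70.3 [ 650.5 -267.3] 49.3
jsl [465.7 288.7] [59.8 60.2] 84.9 [466.2 289.1] 80.9
srs [ 486.9 -246.1] [68.9 69.9] 63.6 [ 487.2 -245.9] 70.9
srl [633.6 274.2] [91.2 89.4] 78.1 [633.6 274.5] 92.7
sss [636.3  73. ] [72.1 72.3] 75.7 [636.2  73.1] 97.6
ssl [490.6  63. ] [94.5 95.3] 74.5 [490.6  63.2] 129.7
```

```bash
cat >> h.py <<'E'
def plan(x,y,z,yaw=None):
    s=arm.observe(); M=R.from_rotvec(s["ee_rot"]).as_matrix(); pos=np.array(s["position"])
    w=np.degrees(np.arctan2(M[1,1],M[0,1]))
    d=M.T@(np.array([x,y,z])-pos)*100
    print("t",round(float(s["clock"]),2),"pos",pos.round(4),"tilt z",M[:,2].round(3),"yaw",round(w,2),"total cm",d.round(2),"w",round(float(s["width"])*9.2,2),"F",np.round(s["force"],1),"gf",round(float(s["gripper_force"]),1))
    if yaw is not None:
        e=(yaw-w+90)%180-90; print("turn az total",round(-np.radians(e),4))
E
python3 -c "
from h import *
plan(.467,-.075,.227,65.4)"
```

```text
t 1.15 pos [0.2593 0.5687 0.2268] tilt z [ 0.  0. -1.] yaw 65.49 total cm [-4.560e+01 -4.995e+01 -3.000e-02] w 9.2 F [ 0.7 -0.2 -0.6] gf 0.0
turn az total 0.0015
```

carry_out --claw '[9.1,9.1,9.1,9.1,9.1,9.1,9.1,9.1,9.1,9.1,9.1,9.1,9.1,9.1,9.1,9.1,9.1,9.1,9.1,9.1]' --delta_pos '[[-2.4,-2.63,0],[-2.4,-2.63,0],[-2.4,-2.63,0],[-2.4,-2.63,0],[-2.4,-2.63,0],[-2.4,-2.63,0],[-2.4,-2.63,0],[-2.4,-2.63,0],[-2.4,-2.63,0],[-2.4,-2.63,0],[-2.4,-2.63,0],[-2.4,-2.63,0],[-2.4,-2.63,0],[-2.4,-2.63,0],[-2.4,-2.63,0],[-2.4,-2.63,0],[-2.4,-2.63,0],[-2.4,-2.63,0],[-2.4,-2.63,0],[0,0,0]]' --angular '[[0,0,0],[0,0,0],[0,0,0],[0,0,0],[0,0,0],[0,0,0],[0,0,0],[0,0,0],[0,0,0],[0,0,0],[0,0,0],[0,0,0],[0,0,0],[0,0,0],[0,0,0],[0,0,0],[0,0,0],[0,0,0],[0,0,0],[0,0,0]]' --force 15

```text
clock: 3.15
position: [0.4678, -0.08, 0.2272]
ee_rot: [0.676, 3.066, -0.003]
force: [-0.9, 0.5, 0.5]
width: 0.989
gripper_force: 0.0
```

```bash
python3 -c "
from h import *
plan(.467,-.075,.022,65.4)"
```

```text
t 3.15 pos [ 0.4678 -0.08    0.2272] tilt z [ 0.002 -0.002 -1.   ] yaw 65.13 total cm [ 0.33  0.45 20.52] w 9.1 F [-0.9  0.5  0.5] gf 0.0
turn az total -0.0048
```

carry_out --claw '[9.1,9.1,9.1,9.1,9.1,9.1,9.1,9.1]' --delta_pos '[[0,0,2],[0,0,2],[0,0,2],[0,0,2],[0,0,2],[0,0,2],[0,0,0],[0,0,0]]' --angular '[[0,0,0],[0,0,0],[0,0,0],[0,0,0],[0,0,0],[0,0,0],[0,0,0],[0,0,0]]'

```text
clock: 3.95
position: [0.4668, -0.0748, 0.107]
ee_rot: [-0.666, -3.069, -0.0]
force: [0.2, -0.4, 1.1]
width: 0.991
gripper_force: 0.0
```

```bash
python3 -c "
from h import *
plan(.467,-.075,.022,65.4)"
```

```text
t 3.95 pos [ 0.4668 -0.0748  0.107 ] tilt z [-0.001  0.    -1.   ] yaw 65.5 total cm [-0.03 -0.    8.5 ] w 9.12 F [ 0.2 -0.4  1.1] gf 0.0
turn az total 0.0017
```

carry_out --claw '[9.1,9.1,9.1,9.1,9.1,9.1,9.1,3.0,3.0,3.0,3.0,3.0,3.0,3.0,3.0,3.0]' --delta_pos '[[0,0,1.7],[0,0,1.7],[0,0,1.7],[0,0,1.7],[0,0,1.7],[0,0,0],[0,0,0],[0,0,0],[0,0,0],[0,0,0],[0,0,0],[0,0,0],[0,0,0],[0,0,0],[0,0,0],[0,0,0]]' --angular '[[0,0,0],[0,0,0],[0,0,0],[0,0,0],[0,0,0],[0,0,0],[0,0,0],[0,0,0],[0,0,0],[0,0,0],[0,0,0],[0,0,0],[0,0,0],[0,0,0],[0,0,0],[0,0,0]]'

```text
clock: 5.55
position: [0.4669, -0.0752, 0.0217]
ee_rot: [-0.667, -3.07, -0.0]
force: [-0.5, -0.3, 0.1]
width: 0.391
gripper_force: 15.0
```

```bash
python3 -c "
from h import *
plan(.487,-.246,.15)"
```

```text
t 5.55 pos [ 0.4669 -0.0752  0.0217] tilt z [-0.  0. -1.] yaw 65.49 total cm [ -8.92 -14.71 -12.83] w 3.6 F [-0.5 -0.3  0.1] gf 15.0
```

carry_out --claw '[3.0,3.0,3.0,3.0,3.0,3.0,3.0,3.0,3.0,3.0,3.0,3.0,3.0,3.0,3.0,3.0,3.0,3.0,3.0,3.0]' --delta_pos '[[0,0,0],[0,0,-0.8],[0,0,-2],[0,0,-2],[0,0,-2],[0,0,-2],[0,0,-2],[0,0,-2],[-0.5,-0.71,0],[-1,-1.65,0],[-1,-1.7,0],[-1,-1.7,0],[-1,-1.7,0],[-1,-1.7,0],[-1,-1.6,0],[-1,-1.6,0],[-0.92,-1.6,0],[-0.5,-0.75,0],[0,0,0],[0,0,0]]' --angular '[[0,0,0],[0,0,0],[0,0,0],[0,0,0],[0,0,0],[0,0,0],[0,0,0],[0,0,0],[0,0,0],[0,0,0],[0,0,0],[0,0,0],[0,0,0],[0,0,0],[0,0,0],[0,0,0],[0,0,0],[0,0,0],[0,0,0],[0,0,0]]' --force 25

```text
clock: 7.55
position: [0.4867, -0.2454, 0.1493]
ee_rot: [-0.667, -3.069, -0.001]
force: [-0.0, 1.4, -1.1]
width: 0.391
gripper_force: 25.0
```

```bash
python3 -c "
from h import *
p=arm.get_image('scene'); cv2.imwrite('pics/s1.png',cv2.resize(p['frame'][180:330,120:320,::-1],(800,600),interpolation=cv2.INTER_CUBIC))
plan(.487,-.246,.026)"
```

```text
t 7.6 pos [ 0.4868 -0.245   0.1494] tilt z [-0.001  0.001 -1.   ] yaw 65.53 total cm [-0.07 -0.09 12.34] w 3.57 F [ 0.1  0.6 -1.3] gf 25.0
```

View pics/s1.png

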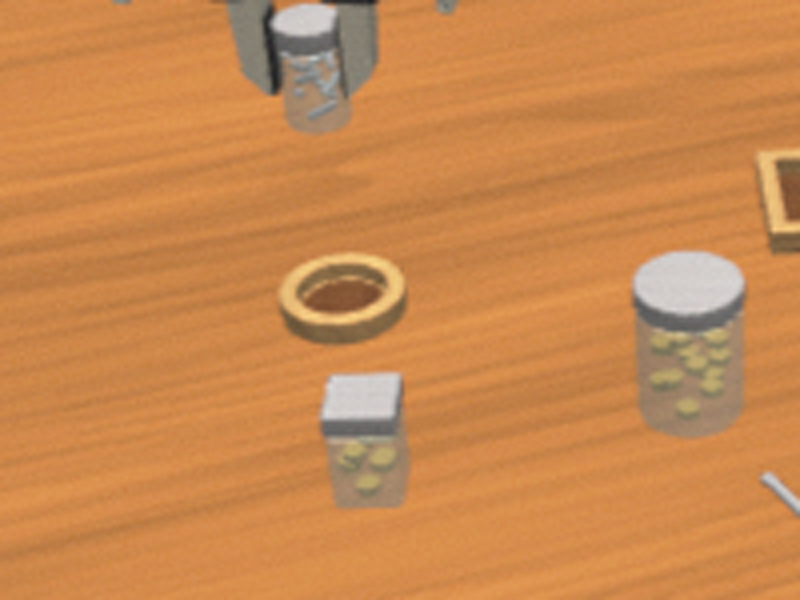

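carry_out --claw '[3.0,3.0,3.0,3.0,3.0,3.0,3.0,3.0,3.0,3.0,3.0,3.0]' --delta_pos '[[0,0,1.5],[0,0,2],[0,0,2],[0,0,2],[0,0,1.5],[0,0,1],[0,0,1],[0,0,0.6],[0,0,0.3],[0,0,0.2],[0,0,0.1],[0,0,0]]' --angular '[[0,0,0],[0,0,0],[0,0,0],[0,0,0],[0,0,0],[0,0,0],[0,0,0],[0,0,0],[0,0,0],[0,0,0],[0,0,0],[0,0,0]]'

```text
clock: 8.8
position: [0.4871, -0.2461, 0.0279]
ee_rot: [0.667, 3.07, 0.0]
force: [-0.4, 0.6, 0.2]
width: 0.386
gripper_force: 25.0
```

```bash
python3 -c "
from h import *
plan(.487,-.246,.0257)"
```

```text
t 8.8 pos [ 0.4871 -0.2461  0.0279] tilt z [ 0. -0. -1.] yaw 65.48 total cm [0.02 0.01 0.22] w 3.55 F [-0.4  0.6  0.2] gf 25.0
```

carry_out --claw '[3.0,3.0,3.0,3.0,3.0,3.0]' --delta_pos '[[0,0,0.05],[0,0,0.05],[0,0,0.05],[0,0,0.05],[0,0,0],[0,0,0]]' --angular '[[0,0,0],[0,0,0],[0,0,0],[0,0,0],[0,0,0],[0,0,0]]'

```text
clock: 9.4
position: [0.487, -0.2461, 0.0257]
ee_rot: [0.667, 3.07, 0.0]
force: [-0.4, 0.4, -0.3]
width: 0.385
gripper_force: 25.0
```

carry_out --claw '[3.0,3.0,3.0]' --delta_pos '[[0,0,0.05],[0,0,0.0],[0,0,0]]' --angular '[[0,0,0],[0,0,0],[0,0,0]]'

```text
clock: 9.7
position: [0.4871, -0.246, 0.0257]
ee_rot: [0.667, 3.07, 0.0]
force: [-2.1, 0.8, 7.1]
width: 0.385
gripper_force: 25.0
```

carry_out --claw '[4.2,5.0,6.0,7.0,8.0,9.1,9.1,9.1,9.1,9.1,9.1,9.1,9.1,9.1,9.1]' --delta_pos '[[0,0,0],[0,0,0],[0,0,0],[0,0,0],[0,0,0],[0,0,0],[0,0,-1],[0,0,-2],[0,0,-2],[0,0,-2],[0,0,-2],[0,0,-2],[0,0,-2],[0,0,0],[0,0,0]]' --angular '[[0,0,0],[0,0,0],[0,0,0],[0,0,0],[0,0,0],[0,0,0],[0,0,0],[0,0,0],[0,0,0],[0,0,0],[0,0,0],[0,0,0],[0,0,0],[0,0,0],[0,0,0]]'

```text
clock: 11.2
position: [0.4872, -0.246, 0.1558]
ee_rot: [0.667, 3.069, 0.0]
force: [-0.3, 0.2, -0.7]
width: 0.989
gripper_force: 0.0
```

```bash
python3 -c "
from h import *
plan(.6457,-.0901,.155,65.4)"
```

```text
t 11.2 pos [ 0.4872 -0.246   0.1558] tilt z [ 0.001 -0.    -1.   ] yaw 65.49 total cm [-7.96 20.76  0.1 ] w 9.1 F [-0.3  0.2 -0.7] gf 0.0
turn az total 0.0016
```

carry_out --claw '[9.1,9.1,9.1,9.1,9.1,9.1,9.1,9.1,9.1,9.1,9.1,9.1,9.1]' --delta_pos '[[-0.8,2.08,0],[-0.8,2.08,0],[-0.8,2.08,0],[-0.8,2.08,0],[-0.8,2.08,0],[-0.8,2.08,0],[-0.8,2.08,0],[-0.8,2.08,0],[-0.8,2.08,0],[-0.76,2.04,0],[0,0,0],[0,0,0],[0,0,0]]' --angular '[[0,0,0],[0,0,0],[0,0,0],[0,0,0],[0,0,0],[0,0,0],[0,0,0],[0,0,0],[0,0,0],[0,0,0],[0,0,0],[0,0,0],[0,0,0]]'

```text
clock: 12.5
position: [0.6445, -0.0914, 0.1547]
ee_rot: [-0.669, -3.068, 0.001]
force: [0.1, -0.7, -0.6]
width: 0.991
gripper_force: 0.0
```

```bash
python3 -c "
from m import *
p=arm.get_image('top'); print(meas(p,(400,277),.066,'lid',24))
plan(.6457,-.0901,.036,65.4)
p=arm.get_image('scene'); cv2.imwrite('pics/s2.png',cv2.resize(p['frame'][180:330,150:350,::-1],(800,600),interpolation=cv2.INTER_CUBIC))"
```

```text
(array([ 486.8, -246.9]), array([36.5, 35.7]), 88.6, array([ 486.8, -247. ]), 37.5)
t 12.55 pos [ 0.6446 -0.0914  0.1549] tilt z [-0.001 -0.    -1.   ] yaw 65.39 total cm [-0.05  0.17 11.89] w 9.08 F [-0.2  0.4 -0.7] gf 0.0
turn az total -0.0002
```

View pics/s2.png

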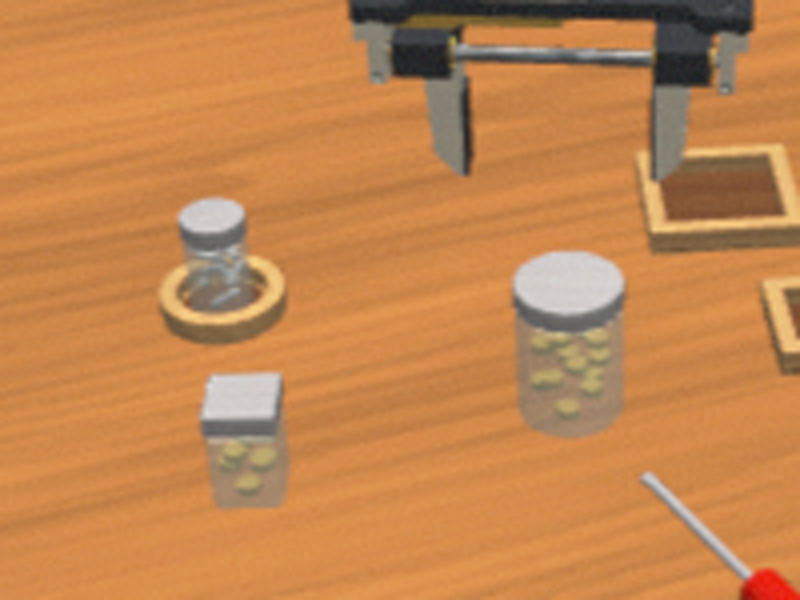

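carry_out --claw '[9.1,9.1,9.1,9.1,9.1,9.1,9.1,9.1,9.1,9.1,5.2,5.2,5.2,5.2,5.2,5.2,5.2,5.2]' --delta_pos '[[0,0,1],[0,0,2],[0,0,2],[0,0,2],[0,0,2],[0,0,1.5],[0,0,0.8],[0,0,0.5],[0,0,0],[0,0,0],[0,0,0],[0,0,0],[0,0,0],[0,0,0],[0,0,0],[0,0,0],[0,0,0],[0,0,0]]' --angular '[[0,0,0],[0,0,0],[0,0,0],[0,0,0],[0,0,0],[0,0,0],[0,0,0],[0,0,0],[0,0,0],[0,0,0],[0,0,0],[0,0,0],[0,0,0],[0,0,0],[0,0,0],[0,0,0],[0,0,0],[0,0,0]]'

```text
clock: 14.4
position: [0.6457, -0.0901, 0.0374]
ee_rot: [0.667, 3.07, 0.0]
force: [-1.5, 1.2, 2.3]
width: 0.625
gripper_force: 25.0
```

```bash
python3 -c "
from h import *
plan(.6336,.2744,.164,65.4)"
```

```text
t 14.4 pos [ 0.6457 -0.0901  0.0374] tilt z [ 0.  0. -1.] yaw 65.49 total cm [ 16.22  32.66 -12.66] w 5.75 F [-1.5  1.2  2.3] gf 25.0
turn az total 0.0016
```

carry_out --claw '[5.2,5.2,5.2,5.2,5.2,5.2,5.2,5.2,5.2,5.2]' --delta_pos '[[0,0,0],[0,0,-0.6],[0,0,-1.5],[0,0,-2],[0,0,-2],[0,0,-2],[0,0,-2],[0,0,-1.5],[0,0,-1],[0,0,0]]' --angular '[[0,0,0],[0,0,0],[0,0,0],[0,0,0],[0,0,0],[0,0,0],[0,0,0],[0,0,0],[0,0,0],[0,0,0]]' --force 30

```text
clock: 15.4
position: [0.6463, -0.0904, 0.1648]
ee_rot: [0.667, 3.068, 0.001]
force: [0.7, -0.1, -2.9]
width: 0.626
gripper_force: 30.0
```

carry_out --claw '[5.2,5.2,5.2,5.2,5.2,5.2,5.2,5.2,5.2,5.2,5.2,5.2,5.2,5.2,5.2,5.2,5.2,5.2,5.2,5.2]' --delta_pos '[[0.5,1,0],[0.8,1.6,0],[1,2,0],[1,2,0],[1,2,0],[1,2,0],[1,2,0],[1,2,0],[1,2,0],[1,2,0],[1,2,0],[1,2,0],[1,2,0],[1,2,0],[1,2,0],[1,2.06,0],[0.6,1.3,0],[0.3,0.7,0],[0,0,0],[0,0,0]]' --angular '[[0,0,0],[0,0,0],[0,0,0],[0,0,0],[0,0,0],[0,0,0],[0,0,0],[0,0,0],[0,0,0],[0,0,0],[0,0,0],[0,0,0],[0,0,0],[0,0,0],[0,0,0],[0,0,0],[0,0,0],[0,0,0],[0,0,0],[0,0,0]]'

```text
clock: 17.4
position: [0.6338, 0.273, 0.163]
ee_rot: [0.668, 3.07, -0.002]
force: [-0.1, 0.1, -3.5]
width: 0.629
gripper_force: 30.0
```

```bash
python3 -c "
from h import *
plan(.6336,.2744,.0414,65.4)"
```

```text
t 17.4 pos [0.6338 0.273  0.163 ] tilt z [-0.    -0.001 -1.   ] yaw 65.43 total cm [ 0.08  0.14 12.16] w 5.79 F [-0.1  0.1 -3.5] gf 30.0
turn az total 0.0005
```

carry_out --claw '[5.2,5.2,5.2,5.2,5.2,5.2,5.2,5.2,5.2,5.2,5.2,5.2,5.2,5.2]' --delta_pos '[[0,0,1.5],[0,0,2],[0,0,2],[0,0,2],[0,0,1.5],[0,0,1],[0,0,0.8],[0,0,0.6],[0,0,0.3],[0,0,0.2],[0,0,0.1],[0,0,0.1],[0,0,0],[0,0,0]]' --angular '[[0,0,0],[0,0,0],[0,0,0],[0,0,0],[0,0,0],[0,0,0],[0,0,0],[0,0,0],[0,0,0],[0,0,0],[0,0,0],[0,0,0],[0,0,0],[0,0,0]]'

```text
clock: 18.8
position: [0.6338, 0.2743, 0.0425]
ee_rot: [0.667, 3.07, 0.0]
force: [-0.3, 0.4, -2.7]
width: 0.626
gripper_force: 30.0
```

carry_out --claw '[5.2,5.2,5.2]' --delta_pos '[[0,0,0.05],[0,0,0.0],[0,0,0]]' --angular '[[0,0,0],[0,0,0],[0,0,0]]'

```text
clock: 19.1
position: [0.6337, 0.2742, 0.0418]
ee_rot: [0.667, 3.07, 0.0]
force: [0.4, -0.3, -3.3]
width: 0.629
gripper_force: 30.0
```

carry_out --claw '[5.2,5.2,5.2]' --delta_pos '[[0,0,0.05],[0,0,0.03],[0,0,0]]' --angular '[[0,0,0],[0,0,0],[0,0,0]]'

```text
clock: 19.4
position: [0.6338, 0.2743, 0.0414]
ee_rot: [0.667, 3.07, 0.001]
force: [-1.9, -0.0, 2.7]
width: 0.627
gripper_force: 30.0
```

carry_out --claw '[6.2,6.8,7.5,8.2,9.1,9.1,9.1,9.1,9.1,9.1,9.1,9.1,9.1,9.1]' --delta_pos '[[0,0,0],[0,0,0],[0,0,0],[0,0,0],[0,0,0],[0,0,0],[0,0,-1],[0,0,-2],[0,0,-2],[0,0,-2],[0,0,-2],[0,0,-2],[0,0,-1],[0,0,0]]' --angular '[[0,0,0],[0,0,0],[0,0,0],[0,0,0],[0,0,0],[0,0,0],[0,0,0],[0,0,0],[0,0,0],[0,0,0],[0,0,0],[0,0,0],[0,0,0],[0,0,0]]'

```text
clock: 20.8
position: [0.6346, 0.2745, 0.1629]
ee_rot: [0.667, 3.068, 0.003]
force: [0.8, -0.4, -0.2]
width: 0.989
gripper_force: 0.0
```

```bash
python3 -c "
from h import *
plan(.6504,-.2673,.161,70.3)"
```

```text
t 20.8 pos [0.6346 0.2745 0.1629] tilt z [ 0.003  0.001 -1.   ] yaw 65.48 total cm [-23.92 -48.64   0.12] w 9.09 F [ 0.8 -0.4 -0.2] gf 0.0
turn az total -0.0841
```

carry_out --claw '[9.1,9.1,9.1,9.1,9.1,9.1,9.1,9.1,9.1,9.1,9.1,9.1,9.1,9.1,9.1,9.1,9.1,9.1,9.1,9.1]' --delta_pos '[[-1.33,-2.7,0],[-1.33,-2.7,0],[-1.33,-2.7,0],[-1.33,-2.7,0],[-1.33,-2.7,0],[-1.33,-2.7,0],[-1.33,-2.7,0],[-1.33,-2.7,0],[-1.33,-2.7,0],[-1.33,-2.7,0],[-1.33,-2.7,0],[-1.33,-2.7,0],[-1.33,-2.7,0],[-1.33,-2.7,0],[-1.33,-2.7,0],[-1.33,-2.7,0],[-1.33,-2.7,0],[-1.33,-2.7,0],[0,0,0],[0,0,0]]' --angular '[[0,0,0],[0,0,0],[0,0,0],[0,0,0],[0,0,0],[0,0,0],[0,0,0],[0,0,0],[0,0,0],[0,0,0],[0,0,0],[0,0,0],[0,0,0],[0,0,0],[0,0,0],[0,0,0],[0,0,0],[0,0,0],[0,0,-0.084],[0,0,0]]'

```text
clock: 22.8
position: [0.6489, -0.2685, 0.1596]
ee_rot: [-0.538, -3.093, -0.0]
force: [0.3, -0.5, 1.7]
width: 0.994
gripper_force: 0.0
```

carry_out --claw '[9.1,9.1,9.1]' --delta_pos '[[0,0,2],[0,0,2],[0,0,0]]' --angular '[[0,0,0],[0,0,0],[0,0,0]]'

```text
clock: 23.1
position: [0.6482, -0.2648, 0.1174]
ee_rot: [-0.537, -3.09, -0.003]
force: [-0.1, 0.4, -0.2]
width: 0.989
gripper_force: 0.0
```

```bash
python3 -c "
from m import *
p=arm.get_image('top'); print(meas(p,(211,227),.088,'lid',24))
plan(.6504,-.2673,.022,70.3)"
```

```text
(array([633.3, 273.5]), array([58.1, 58.9]), 48.2, array([633.9, 273.7]), 60.2)
t 23.15 pos [ 0.649  -0.2655  0.1192] tilt z [-0.003  0.002 -1.   ] yaw 70.29 total cm [-0.23 -0.13  9.72] w 9.12 F [0.  0.7 0.1] gf 0.0
turn az total -0.0002
```

carry_out --claw '[9.1,9.1,9.1,9.1,9.1,9.1,9.1,9.1,9.1]' --delta_pos '[[0,0,1.5],[0,0,2],[0,0,2],[0,0,2],[0,0,1.3],[0,0,0.6],[0,0,0.3],[0,0,0],[0,0,0]]' --angular '[[0,0,0],[0,0,0],[0,0,0],[0,0,0],[0,0,0],[0,0,0],[0,0,0],[0,0,0],[0,0,0]]'

```text
clock: 24.05
position: [0.6504, -0.2676, 0.0248]
ee_rot: [0.537, 3.094, -0.0]
force: [0.9, 0.3, -0.4]
width: 0.993
gripper_force: 0.0
```

carry_out --claw '[3.0,3.0,3.0,3.0,3.0,3.0,3.0,3.0,3.0]' --delta_pos '[[0,0,0],[0,0,0],[0,0,0],[0,0,0],[0,0,0],[0,0,0],[0,0,0],[0,0,0],[0,0,0]]' --angular '[[0,0,0],[0,0,0],[0,0,0],[0,0,0],[0,0,0],[0,0,0],[0,0,0],[0,0,0],[0,0,0]]' --force 25

```text
clock: 24.95
position: [0.6499, -0.2672, 0.0239]
ee_rot: [-0.537, -3.095, -0.0]
force: [-0.6, 0.7, 0.3]
width: 0.388
gripper_force: 25.0
```

```bash
python3 -c "
from m import *
plan(.6363,.073,.15,75.7)"
```

```text
t 24.95 pos [ 0.6499 -0.2672  0.0239] tilt z [ 0.  0. -1.] yaw 70.3 total cm [ 12.75  31.58 -12.61] w 3.57 F [-0.6  0.7  0.3] gf 25.0
turn az total -0.0943
```

carry_out --claw '[3.0,3.0,3.0,3.0,3.0,3.0,3.0,3.0,3.0]' --delta_pos '[[0,0,-0.6],[0,0,-1.5],[0,0,-2],[0,0,-2],[0,0,-2],[0,0,-2],[0,0,-1.5],[0,0,-1],[0,0,0]]' --angular '[[0,0,0],[0,0,0],[0,0,0],[0,0,0],[0,0,0],[0,0,0],[0,0,0],[0,0,0],[0,0,0]]'

```text
clock: 25.85
position: [0.6505, -0.2678, 0.1518]
ee_rot: [0.537, 3.093, -0.001]
force: [-0.1, -0.7, -1.8]
width: 0.39
gripper_force: 25.0
```

carry_out --claw '[3.0,3.0,3.0,3.0,3.0,3.0,3.0,3.0,3.0,3.0,3.0,3.0,3.0,3.0,3.0,3.0,3.0,3.0,3.0,3.0]' --delta_pos '[[0.4,1,0],[0.8,2,0],[0.8,2,0],[0.8,2,0],[0.8,2,0],[0.8,2,0],[0.8,2,0],[0.8,2,0],[0.8,2,0],[0.8,2,0],[0.8,2,0],[0.8,2,0],[0.8,2,0],[0.8,2,0],[0.8,2,0],[0.75,1.58,0],[0.4,1,0],[0,0,0],[0,0,0],[0,0,0]]' --angular '[[0,0,0],[0,0,0],[0,0,0],[0,0,0],[0,0,0],[0,0,0],[0,0,0],[0,0,0],[0,0,0],[0,0,0],[0,0,0],[0,0,0],[0,0,0],[0,0,0],[0,0,0],[0,0,0],[0,0,0],[0,0,-0.05],[0,0,-0.044],[0,0,0]]'

```text
clock: 27.85
position: [0.636, 0.0727, 0.1496]
ee_rot: [-0.391, -3.117, 0.001]
force: [0.1, 0.1, -1.1]
width: 0.394
gripper_force: 25.0
```

```bash
python3 -c "
from m import *
plan(.6363,.073,.0279,75.7)"
```

```text
t 27.85 pos [0.636  0.0727 0.1496] tilt z [-0. -0. -1.] yaw 75.7 total cm [-0.02  0.05 12.17] w 3.63 F [ 0.1  0.1 -1.1] gf 25.0
turn az total -0.0001
```

Descend 12.05 cm, then feel for contact.

carry_out --claw '[3.0,3.0,3.0,3.0,3.0,3.0,3.0,3.0,3.0,3.0,3.0,3.0,3.0,3.0]' --delta_pos '[[0,0,1.5],[0,0,2],[0,0,2],[0,0,2],[0,0,1.5],[0,0,1],[0,0,0.8],[0,0,0.6],[0,0,0.3],[0,0,0.2],[0,0,0.1],[0,0,0.1],[0,0,0],[0,0,0]]' --angular '[[0,0,0],[0,0,0],[0,0,0],[0,0,0],[0,0,0],[0,0,0],[0,0,0],[0,0,0],[0,0,0],[0,0,0],[0,0,0],[0,0,0],[0,0,0],[0,0,0]]'

```text
clock: 29.25
position: [0.6364, 0.073, 0.0292]
ee_rot: [0.391, 3.117, 0.0]
force: [0.4, 0.3, -1.3]
width: 0.391
gripper_force: 25.0
```

carry_out --claw '[3.0,3.0,3.0]' --delta_pos '[[0,0,0.05],[0,0,0.03],[0,0,0]]' --angular '[[0,0,0],[0,0,0],[0,0,0]]'

```text
clock: 29.55
position: [0.6362, 0.0729, 0.0281]
ee_rot: [-0.392, -3.117, 0.0]
force: [-0.6, -0.1, -2.1]
width: 0.391
gripper_force: 25.0
```

carry_out --claw '[3.0,3.0,3.0]' --delta_pos '[[0,0,0.04],[0,0,0.02],[0,0,0]]' --angular '[[0,0,0],[0,0,0],[0,0,0]]'

```text
clock: 29.85
position: [0.6363, 0.073, 0.0278]
ee_rot: [0.392, 3.117, 0.0]
force: [-2.5, -0.3, 3.7]
width: 0.391
gripper_force: 25.0
```

Contact; release, lift, and plan to the large square jar.

carry_out --claw '[4.2,5.0,6.0,7.0,8.0,9.1,9.1,9.1,9.1,9.1,9.1,9.1,9.1,9.1,9.1]' --delta_pos '[[0,0,0],[0,0,0],[0,0,0],[0,0,0],[0,0,0],[0,0,0],[0,0,-1],[0,0,-2],[0,0,-2],[0,0,-2],[0,0,-2],[0,0,-2],[0,0,-2],[0,0,0],[0,0,0]]' --angular '[[0,0,0],[0,0,0],[0,0,0],[0,0,0],[0,0,0],[0,0,0],[0,0,0],[0,0,0],[0,0,0],[0,0,0],[0,0,0],[0,0,0],[0,0,0],[0,0,0],[0,0,0]]'

```text
clock: 31.35
position: [0.6364, 0.073, 0.1581]
ee_rot: [0.391, 3.116, 0.001]
force: [0.2, -0.4, -0.4]
width: 0.991
gripper_force: 0.0
```

```bash
python3 -c "
from m import *
p=arm.get_image('top'); print(meas(p,(208,289),.084,'lid',24))
plan(.466,.289,.158,84.9)"
```

```text
(array([465.8, 288.7]), array([59.7, 60.2]), 84.9, array([466.2, 289.1]), 80.9)
t 31.4 pos [0.6359 0.073  0.1573] tilt z [-0.  0. -1.] yaw 75.69 total cm [21.8  16.73 -0.06] w 9.09 F [-0.2  0.3  0.3] gf 0.0
turn az total -0.1608
```

carry_out --claw '[9.1,9.1,9.1,9.1,9.1,9.1,9.1,9.1,9.1,9.1,9.1,9.1,9.1,9.1,9.1,9.1,9.1]' --delta_pos '[[1.82,1.39,0],[1.82,1.39,0],[1.82,1.39,0],[1.82,1.39,0],[1.82,1.39,0],[1.82,1.39,0],[1.82,1.39,0],[1.82,1.39,0],[1.82,1.39,0],[1.82,1.39,0],[1.82,1.39,0],[1.82,1.39,0],[0,0,0],[0,0,0],[0,0,2],[0,0,2],[0,0,0]]' --angular '[[0,0,0],[0,0,0],[0,0,0],[0,0,0],[0,0,0],[0,0,0],[0,0,0],[0,0,0],[0,0,0],[0,0,0],[0,0,0],[0,0,0],[0,0,-0.08],[0,0,-0.08],[0,0,0],[0,0,0],[0,0,0]]'

```text
clock: 33.1
position: [0.4638, 0.2873, 0.1146]
ee_rot: [-0.141, -3.134, 0.006]
force: [-1.0, -0.0, 0.7]
width: 0.992
gripper_force: 0.0
```

```bash
python3 -c "
from m import *
plan(.466,.289,.037,84.9)"
```

```text
t 33.1 pos [0.4638 0.2873 0.1146] tilt z [-0.005 -0.004 -1.   ] yaw 84.86 total cm [-0.23  0.22  7.76] w 9.13 F [-1.  -0.   0.7] gf 0.0
turn az total -0.0008
```

carry_out --claw '[9.1,9.1,9.1,9.1,9.1,9.1,9.1,9.1]' --delta_pos '[[0,0,0],[0,0,2],[0,0,2],[0,0,2],[0,0,1],[0,0,1],[0,0,0],[0,0,0]]' --angular '[[0,0,0],[0,0,0],[0,0,0],[0,0,0],[0,0,0],[0,0,0],[0,0,0],[0,0,0]]'

```text
clock: 33.9
position: [0.4663, 0.2888, 0.0381]
ee_rot: [0.141, 3.138, 0.001]
force: [0.2, -0.3, 0.1]
width: 0.99
gripper_force: 0.0
```

carry_out --claw '[5.2,5.2,5.2,5.2,5.2,5.2,5.2,5.2]' --delta_pos '[[0,0,0],[0,0,0],[0,0,0],[0,0,0],[0,0,0],[0,0,0],[0,0,0],[0,0,0]]' --angular '[[0,0,0],[0,0,0],[0,0,0],[0,0,0],[0,0,0],[0,0,0],[0,0,0],[0,0,0]]' --force 30

```text
clock: 34.7
position: [0.4661, 0.289, 0.0377]
ee_rot: [0.141, 3.138, 0.001]
force: [-0.7, 2.8, 4.3]
width: 0.635
gripper_force: 30.0
```

```bash
python3 -c "
from m import *
plan(.4906,.063,.16,74.5)"
```

```text
t 34.7 pos [0.4661 0.289  0.0377] tilt z [ 0.     0.001 -1.   ] yaw 84.86 total cm [ -4.47 -22.28 -12.24] w 5.85 F [-0.7  2.8  4.3] gf 30.0
turn az total 0.1808
```

carry_out --claw '[5.2,5.2,5.2,5.2,5.2,5.2,5.2,5.2,5.2]' --delta_pos '[[0,0,-0.6],[0,0,-1.5],[0,0,-2],[0,0,-2],[0,0,-2],[0,0,-2],[0,0,-1.5],[0,0,-0.6],[0,0,0]]' --angular '[[0,0,0],[0,0,0],[0,0,0],[0,0,0],[0,0,0],[0,0,0],[0,0,0],[0,0,0],[0,0,0]]'

```text
clock: 35.6
position: [0.4659, 0.2884, 0.1598]
ee_rot: [0.141, 3.138, 0.0]
force: [0.9, 0.5, -3.9]
width: 0.633
gripper_force: 30.0
```

carry_out --claw '[5.2,5.2,5.2,5.2,5.2,5.2,5.2,5.2,5.2,5.2,5.2,5.2,5.2,5.2,5.2,5.2,5.2,5.2,5.2]' --delta_pos '[[-0.2,-0.8,0],[-0.3,-1.6,0],[-0.3,-1.6,0],[-0.3,-1.6,0],[-0.3,-1.6,0],[-0.3,-1.6,0],[-0.3,-1.6,0],[-0.3,-1.6,0],[-0.3,-1.6,0],[-0.3,-1.6,0],[-0.3,-1.6,0],[-0.3,-1.6,0],[-0.3,-1.6,0],[-0.4,-1.48,0],[-0.27,-0.8,0],[0,0,0],[0,0,0],[0,0,0],[0,0,0]]' --angular '[[0,0,0],[0,0,0],[0,0,0],[0,0,0],[0,0,0],[0,0,0],[0,0,0],[0,0,0],[0,0,0],[0,0,0],[0,0,0],[0,0,0],[0,0,0],[0,0,0],[0,0,0],[0,0,0.09],[0,0,0.09],[0,0,0],[0,0,0]]'

```text
clock: 37.5
position: [0.4904, 0.0627, 0.1595]
ee_rot: [0.418, 3.114, 0.0]
force: [-0.3, 0.7, -3.7]
width: 0.632
gripper_force: 30.0
```

```bash
python3 -c "
from m import *
plan(.4906,.063,.0417,74.5)"
```

```text
t 37.5 pos [0.4904 0.0627 0.1595] tilt z [ 0.  0. -1.] yaw 74.71 total cm [-1.000e-02  3.000e-02  1.178e+01] w 5.81 F [-0.3  0.7 -3.7] gf 30.0
turn az total 0.0036
```

carry_out --claw '[5.2,5.2,5.2,5.2,5.2,5.2,5.2,5.2,5.2,5.2,5.2,5.2,5.2,5.2]' --delta_pos '[[0,0,1.5],[0,0,2],[0,0,2],[0,0,2],[0,0,1.3],[0,0,1],[0,0,0.8],[0,0,0.4],[0,0,0.3],[0,0,0.2],[0,0,0.1],[0,0,0.1],[0,0,0],[0,0,0]]' --angular '[[0,0,0],[0,0,0],[0,0,0],[0,0,0],[0,0,0],[0,0,0],[0,0,0],[0,0,0],[0,0,0],[0,0,0],[0,0,0],[0,0,0],[0,0,0],[0,0,0]]'

```text
clock: 38.9
position: [0.4905, 0.0627, 0.0427]
ee_rot: [0.423, 3.113, 0.0]
force: [0.3, 1.3, -4.3]
width: 0.633
gripper_force: 30.0
```

carry_out --claw '[5.2,5.2,5.2]' --delta_pos '[[0,0,0.05],[0,0,0.03],[0,0,0]]' --angular '[[0,0,0],[0,0,0],[0,0,0]]'

```text
clock: 39.2
position: [0.4904, 0.0627, 0.0417]
ee_rot: [0.423, 3.113, 0.0]
force: [0.1, 0.1, -3.6]
width: 0.63
gripper_force: 30.0
```

carry_out --claw '[5.2,5.2,5.2]' --delta_pos '[[0,0,0.04],[0,0,0.02],[0,0,0]]' --angular '[[0,0,0],[0,0,0],[0,0,0]]'

```text
clock: 39.5
position: [0.4905, 0.0627, 0.0417]
ee_rot: [0.423, 3.113, 0.001]
force: [-2.6, -0.1, 8.3]
width: 0.631
gripper_force: 30.0
```

Contact. Release, lift high, and check the whole scene.

carry_out --claw '[6.2,6.8,7.5,8.2,9.1,9.1,9.1,9.1,9.1,9.1,9.1,9.1,9.1,9.1,9.1,9.1,9.1,9.1]' --delta_pos '[[0,0,0],[0,0,0],[0,0,0],[0,0,0],[0,0,0],[0,0,0],[0,0,-1],[0,0,-2],[0,0,-2],[0,0,-2],[0,0,-2],[0,0,-2],[0,0,-2],[0,0,-2],[0,0,-2],[0,0,-1],[0,0,0],[0,0,0]]' --angular '[[0,0,0],[0,0,0],[0,0,0],[0,0,0],[0,0,0],[0,0,0],[0,0,0],[0,0,0],[0,0,0],[0,0,0],[0,0,0],[0,0,0],[0,0,0],[0,0,0],[0,0,0],[0,0,0],[0,0,0],[0,0,0]]'

```text
clock: 41.3
position: [0.4901, 0.0627, 0.2207]
ee_rot: [-0.422, -3.113, -0.0]
force: [-0.2, -0.7, 0.4]
width: 0.992
gripper_force: 0.0
```

```bash
python3 -c "
from m import *
p=arm.get_image('scene'); cv2.imwrite('pics/s9.png',cv2.resize(p['frame'][140:340,70:520,::-1],(800,356),interpolation=cv2.INTER_CUBIC))
print(arm.observe()['position'])"
```

```text
[0.48984099 0.06266654 0.22036283]
```

View pics/s9.png

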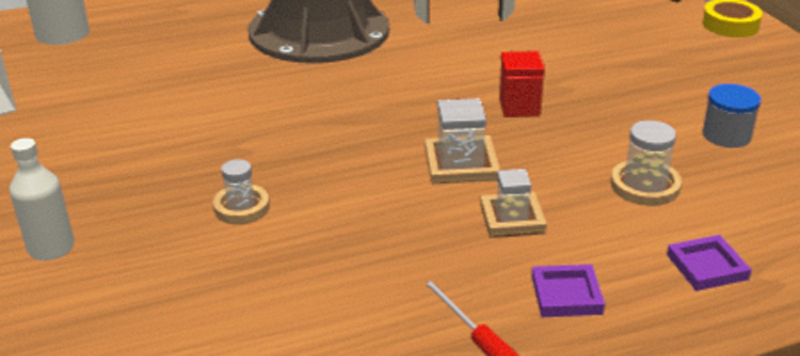

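All four jars stand upright in their recesses; the tin (crop 733,115) and bottle (45,200) are unmoved.

```bash
python3 -c "
from cell import arm
print(arm.sign_off())"
```

```text
the job is handed in; nothing more can be done
None
```

All four jars stand upright in their matching stands, the grease tin and glue bottle were left alone, and I handed the job in at about 41 s of the 120 s allowed.

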